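# Pivot the cross rail past the upright into the press base

### The arm

A 6-joint arm with a two-finger parallel gripper is mounted at the origin on the work surface. World frame = base frame: x ahead of the robot, y to its left, z up, the work surface at z = 0. Lengths are in m, angles in degrees, forces in N, time in s.
With the tool pointing down it reaches from about 0.25 to 0.725 m from the base axis. Payload 9.7 kg.
Tool frame: the origin (TCP) lies on the centre line of the jaws, within the pads' length; the fingertips stand 14 mm ahead of it and the grasp point (between the pads) lies 5 mm behind it; z points along the fingers, y is the line along which they close (so a half turn about z gives the same grasp; the last joint's range is limited). The gripper opens to 85 mm and grips with 20 to 120 N. Pads are 22 mm wide; open, the fingers measure 114 mm over their backs; the gripper's body (76 mm by 85 mm) begins 54 mm behind the grasp point. The pads swing forward as they close: fully open they stand 13 mm farther back than shut.
Start: joints at [-66.349, 4.979, 10.078, 95.1, 0, 90], TCP at [0.221, -0.504, 0.245] pointing down, gripper open.
Joint ranges: [-179.16, 179.16], [-48.56, 103.87], [-65.8, 70.77], [-126.05, 130.52], [-82.76, 87.17], [-180, 180]. Speed limits (degrees/s): [127.2, 127.2, 147.25, 180, 180, 180].

### API

Orientations are given as [roll, pitch, yaw] about the fixed x, y, z axes, in that order (R = Rz(yaw) Ry(pitch) Rx(roll)).
In Python, from workcell import bot, camera, get_calibration, ticket gives the robot as it stands. The module is installed in compiled form; this text tells all that it offers.
- The arm moves only by the tool send_rows, never from a script. Its arguments are lists of equal length, an entry for each row: "linear": the shift along the tool's x, y, z in m, a list of three; "twist": the turn, a rotation vector about the tool's x, y, z in units of 10 degrees (1.0 is 10 degrees), a list of three; "gripper": the opening in per cent of the stroke, from 0 (shut) to 100 (fully open). In form: {"linear": [[x, y, z], ...], "twist": [[wx, wy, wz], ...], "gripper": [gripper, ...]}. A call has 1 to 8 rows; each row shifts and turns the commanded pose from where the row before left it, along the tool's axes as they then stand; what a row does not reach is not made up. A row lasts 1/8 s, in which the tool goes at most 62.5 mm and 10.7 degrees, less where a joint would pass 70% of its speed; a pose out of reach is approached as far as the arm can. A call with a gripper value outside its range is refused whole. The fingers move at their own pace and stop on an object; "grip_force" is the grip in N (left out, the last holds). Time passes only in rows, so rows that do not move let the fingers close. It gives the time, the measured TCP pose, the force, the opening and the grip force at its end, in the units of the state.
- bot.get_obs(): the state, without advancing time (a new reading comes with each control period).
- camera(name): name is "side" or "top" or "wrist"; returns the picture (384x512x3 uint8, red, green, blue); there is no depth.
- get_calibration(name): a dict with "fx", "fy", "cx", "cy" (pixels), "origin" and "orientation" of the camera in the world; the wrist camera has in their place "hand_eye" (4x4, takes a point from camera to tool coordinates, whose origin is the TCP and whose axes are the flange's). Camera axes: x right, y down, z forward; pixel columns grow to the right and rows downward; lengths in m; the calibration is good to about 2 mm. A picture is of the moment at which its call begins: read the wrist's pose just before it. get_calibration takes no time and is no camera call.
- ticket.job_done(): hands the job in; it is judged then, once.
The state is a dict: "time": time; "q": joint angles; "qd": joint speeds; "joint_efforts": joint torques, N m; "ee_pos": TCP position; "tcp_rot": TCP orientation; "wrist_force": force on the tool from outside, world axes, zero at the start; "torque": the same for the moment, N m; "opening": finger opening in m; "grasp_force": force on a finger pad.
Only numpy, scipy, OpenCV 4.12 (cv2) and the standard library are available. Lean on these libraries where they do the work, as an engineer would, in place of code of your own. Each camera call takes 0.05 s, during which the arm holds its last target. There are 200 camera calls.

### The job

The loose slotted aluminium rail has to lie in the half-built press base at the back of the bench, ready for bolting. Push it there gently with the fingertips, sliding it flat on the bench top without gripping or lifting it: angle its red-capped end in behind the short upright, then push the black-capped end round into the frame until the rail lies flush along the whole of the frame's rear member, and let go. Leave the other things on the bench where they are.

Things in the scene. Friction and masses are not known exactly. Their poses are not given: they have to be found in the camera images.
- frame: half-built press base, fixed: a U of 30 x 30 mm slotted aluminium profile, 30 mm high, open to the robot and above, no floor (the bench runs through). Origin at bench level, middle of the rear member's inner face; x out of the back, y left along the rear member. Bay y -150 to 150 mm; side members x 0 to -110 mm, 30 mm wide; 4 mm high feet stick out to y = +-202 mm. Place and yaw vary.
- post (a point): centre of the top of the short upright, 80 mm high, 30 x 60 mm profile, part of the frame just inside the front end of its left side member: it fills frame x -110 to -80 mm, y 90 to 150 mm, so 80 mm remain between it and the rear member. This point: frame x = -95, y = 120 mm
- mouth (a point): middle of the bay's mouth at bench level, frame x = -110, y = -30 mm; the mouth from the upright to the right side member is 240 mm wide, less than the rail's length. Axes as the frame's
- rail: the loose rail to be moved: slotted aluminium profile 30 x 30 mm in section, 260 mm long, about 0.25 kg (varies), lying on the bench in front of the frame. Origin at the centre of its underside; y along its length towards the red cap, z up. It slides on the bench at a few newtons; friction varies.
- rail_red (a point): centre of the rail's red-capped end face, 15 mm above its underside (rail y = 130 mm); starts as the left end
- rail_black (a point): centre of the rail's black-capped end face, 15 mm above its underside (rail y = -130 mm); starts as the right end
- upright: second upright for the frame, not part of this job: 30 x 60 mm slotted aluminium profile 80 mm long, lying flat on its wide face, 30 mm high, black cap on one end; origin at the centre of its underside, y along its length
- bracket1: small steel corner bracket, 28 x 28 x 28 mm; origin at the centre of its underside
- bracket2: another such steel corner bracket, 28 x 28 x 28 mm; origin at the centre of its underside
- nut_pot: blue plastic pot for slot nuts, 60 mm across, 40 mm high; origin at the centre of its underside
- driver: red-handled screwdriver, 170 mm long, lying; x points from its handle to its tip
- phone: dark phone, 150 x 72 x 8 mm, lying on a 3 mm thick blue mouse mat (fixed, 200 x 250 mm); origin at the centre of its underside
- tape: roll of amber tape, 70 mm across, 20 mm high, lying; origin at the centre of its underside
- ipa: white bottle with a red cap, 52 mm across, 130 mm high; origin at the centre of its underside

How it is judged (in metres and radians):
On the way:
1. the red-capped end is tucked in behind the upright (y of rail_red in the frame of frame between 0.095 and 0.152 m and x of rail_red in the frame of frame above -0.075 m), for 0.1 s.
At the end, for the whole second after the job is handed in: The rail lies flat on the bench, at rest, inside the frame, its red-capped end behind the upright, with neither end's gap to the rear member over 5 mm (x of each of rail_red, rail_black in the frame of frame above -0.02 m and y of rail_red in the frame of frame between 0.1 and 0.152 m and y of rail_black in the frame of frame above -0.152 m and height (world z) of rail below 0.004 m and angle between rail's own z axis and vertical below 0.04 rad and linear speed of rail below 0.01 m/s); the robot touches nothing.
It fails at once if the rail is lifted more than 10 mm or tipped up (height (world z) of rail above 0.01 m or angle between rail's own z axis and vertical above 0.12 rad).
It fails at once if the rail is gripped or pressed down hard (fingers on it with more than 35 N while it is clear of the frame) (contact force between the fingers and rail above 35 N and contact force between rail and frame below 1 N).
It fails at once if the rail is rammed into the frame (fingers on it with more than 120 N) (contact force between the fingers and rail above 120 N).
It fails at once if another thing on the bench is shifted by more than 15 mm (distance of any of upright, bracket1, bracket2, nut_pot, driver, phone, tape, ipa from where it was at the start of the episode above 0.015 m).
It also fails if it takes over 67 s, if anything falls off the work surface, if the arm or the gripper's body presses on something with over 40 N, if the wrist force passes 120 N, or if a joint passes its speed limit or range.

## Working session

There is one attempt and no reset: what is moved stays moved. The work goes in short steps, Python scripts to look and compute and a tool call to move; the robot and the scene stay as the last step left them, time stands still between calls to the robot, and variables do not carry over. Pictures are saved under pics/ and viewed, at most 10 in all, crops included, and the job is handed in when it is done.

Besides the shell and the picture viewer there is one more tool, called after "Request:" by a JSON object that holds its "fn" and its "kwargs". send_rows: Moves the arm, as the interface text tells. Its arguments: {"type":"object","properties":{"linear":{"type":"array"},"twist":{"type":"array"},"gripper":{"type":"array"},"grip_force":{"type":"number"}},"required":["linear","twist","gripper"]}

```bash
mkdir -p pics
python3 - <<'E'
from workcell import bot,camera,get_calibration
import cv2
for n in ("top","side"):
    cv2.imwrite(f"pics/{n}0.png",camera(n)[:,:,::-1]); print(get_calibration(n))
print(get_calibration("wrist"));print(bot.get_obs())
E
```

```text
{'fx': 453.7331821823346, 'fy': 453.7331821823346, 'cx': 257.6113681725564, 'cy': 187.54077021947154, 'origin': array([0.43437159, 0.00760429, 1.33452283]), 'orientation': array([-173.41061192,   -0.20347347,  -89.09389505])}
{'fx': 359.219969205802, 'fy': 359.219969205802, 'cx': 256.0580117550028, 'cy': 194.05637499856226, 'origin': array([ 0.28673127, -0.77468518,  0.71441537]), 'orientation': array([-127.83230356,   -0.73259522,  -20.78356258])}
{'fx': 335.12193979995703, 'fy': 335.12193979995703, 'cx': 256.6265577167448, 'cy': 192.7558476682859, 'hand_eye': array([[ 1.73153739e-03, -9.64180176e-01, -2.65242510e-01,
         6.59115385e-02],
       [ 9.99997779e-01,  1.98816286e-03, -6.99034512e-04,
         5.18488212e-04],
       [ 1.20134053e-03, -2.65240711e-01,  9.64181478e-01,
        -1.28370872e-01],
       [ 0.00000000e+00,  0.00000000e+00,  0.00000000e+00,
         1.00000000e+00]])}
{'time': 0.1, 'q': array([-6.63482500e+01,  5.00878283e+00,  1.00404873e+01,  9.51014019e+01,
       -1.25293255e-03,  8.99996531e+01]), 'qd': array([-0.09228724, -0.08812358,  0.20387525,  0.00703659, -0.03647571,
       -0.03261815]), 'joint_efforts': array([-1.14868703e-04, -5.21560585e+01,  4.65653300e+01,  1.60939107e-02,
       -1.17608460e-05,  1.64012778e-05]), 'ee_pos': array([ 0.22056447, -0.50362653,  0.24465934]), 'tcp_rot': array([-1.79930303e+02,  1.25250958e-03,  2.36520984e+01]), 'wrist_force': array([ 0.36344803, -0.02932077, -0.55174568]), 'torque': array([-0.03075819,  0.02452628, -0.01912228]), 'grasp_force': 0.0, 'opening': 0.08575276942753526}
```

View pics/top0.png

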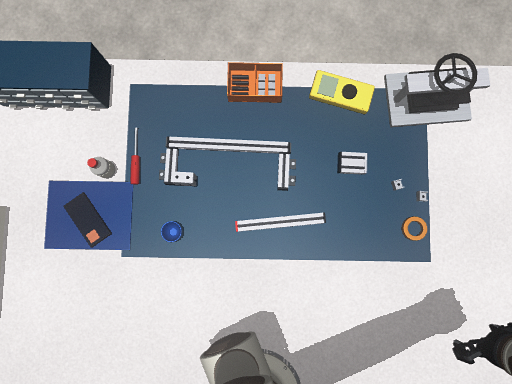

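View pics/side0.png

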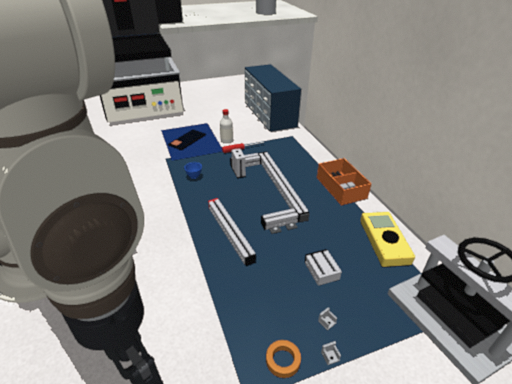

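The top view shows the frame (rear member from about (168,143) to (289,148), post at about (182,179)) and the rail (red end (237,226), black end (324,217)). The side view agrees. I'll enlarge the top view to get accurate pixels.

```bash
cat > h.py <<'E'
import numpy as np,cv2
from scipy.spatial.transform import Rotation as R
from workcell import bot,camera,get_calibration
def ray(n,uv,z,obs=None):
    """pixel -> world point on plane z"""
    c=get_calibration(n)
    if n=="wrist":
        T=np.array(c["hand_eye"]);Rt=R.from_euler("xyz",obs["tcp_rot"],degrees=True).as_matrix()
        Rw=Rt@T[:3,:3];o=obs["ee_pos"]+Rt@T[:3,3]
    else: Rw=R.from_euler("xyz",c["orientation"],degrees=True).as_matrix();o=c["origin"]
    d=Rw@np.array([(uv[0]-c["cx"])/c["fx"],(uv[1]-c["cy"])/c["fy"],1]);return o+d*(z-o[2])/d[2]
def proj(n,P,obs=None):
    c=get_calibration(n);P=np.asarray(P,float)
    if n=="wrist":
        T=np.array(c["hand_eye"]);Rt=R.from_euler("xyz",obs["tcp_rot"],degrees=True).as_matrix()
        Rw=Rt@T[:3,:3];o=obs["ee_pos"]+Rt@T[:3,3]
    else: Rw=R.from_euler("xyz",c["orientation"],degrees=True).as_matrix();o=c["origin"]
    q=(P-o)@Rw;return np.c_[c["fx"]*q[:,0]/q[:,2]+c["cx"],c["fy"]*q[:,1]/q[:,2]+c["cy"]]
E
python3 - <<'E'
import cv2
im=cv2.imread("pics/top0.png")[130:240,150:335]
cv2.imwrite("pics/c.png",cv2.resize(im,None,fx=4.3,fy=4.3,interpolation=cv2.INTER_CUBIC))
from h import *
for p in [(168,138),(290,142),(290,150),(178,148),(281,153)]:print(p,ray("top",p,.03))
E
```

```text
(168, 138) [0.72691864 0.27011305 0.03      ]
(290, 142) [ 0.72091565 -0.08737365  0.03      ]
(290, 150) [ 0.69710052 -0.08755516  0.03      ]
(178, 148) [0.69763084 0.23977412 0.03      ]
(281, 153) [ 0.68776128 -0.06133566  0.03      ]
```

View pics/c.png

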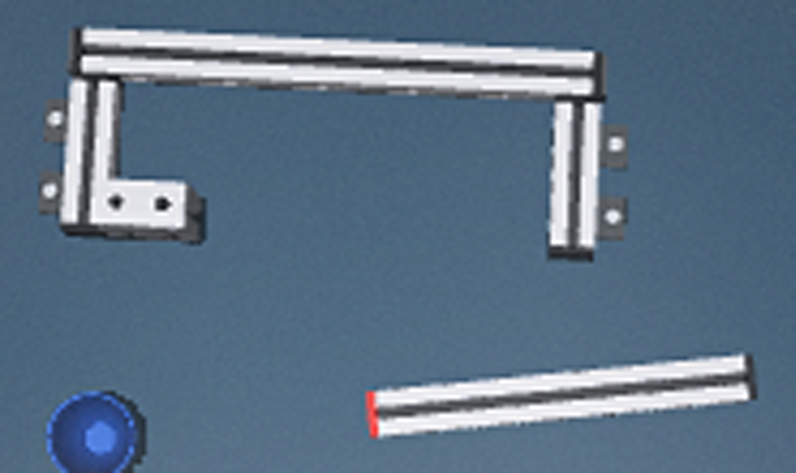

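```bash
cat >> h.py <<'E'
def tf(p,P):
    c,s=np.cos(p[2]),np.sin(p[2]);P=np.asarray(P,float)
    return np.c_[p[0]+c*P[:,0]-s*P[:,1],p[1]+s*P[:,0]+c*P[:,1],P[:,2]]
def inv(p,P):
    c,s=np.cos(p[2]),np.sin(p[2]);d=np.asarray(P,float)[:,:2]-p[:2]
    return np.c_[c*d[:,0]+s*d[:,1],-s*d[:,0]+c*d[:,1]]
def fit(n,M,px,p0,obs=None):
    from scipy.optimize import least_squares
    r=least_squares(lambda p:(proj(n,tf(p,M),obs)-px).ravel(),p0,loss="soft_l1");print("res",np.round(r.fun.reshape(-1,2),1).tolist());return r.x
E
python3 - <<'E'
from h import *
f=lambda a:(np.array(a)+.5)/4.3-.5+[150,130]
M=[(0,150,.03),(0,-150,.03),(30,-180,.03),(0,-180,.03),(30,180,.03),(-110,180,.03),(-110,-150,.03),(-110,-180,.03),(-80,150,.08),(-80,90,.08),(-110,90,.08),(-110,150,.08)]
M=np.array(M)*[1e-3,1e-3,1]
px=f([(118,79),(555,98),(603,52),(603,97),(72,27),(60,222),(549,245),(595,247),(93,180),(187,184),(182,229),(92,226)])
p=fit("top",M,px,[.7,.1,0]);print("frame",p)
M=np.array([(.015,.13,.03),(.015,-.13,.03),(-.015,-.13,.03),(-.015,.13,.03)])
r=fit("top",M,f([(366,393),(750,354),(753,398),(372,437)]),[.47,-.1,0]);print("rail",r,tf(r,[(0,.13,0),(0,-.13,0)]))
print("in frame",inv(p,tf(r,[(0,.13,0),(0,-.13,0)])),np.degrees(r[2]-p[2]))
print("post,mouth",tf(p,[(-.095,.12,0),(-.11,-.03,0),(-.08,.09,0),(-.015,.02,0),(-.11,-.15,0)]))
print("pot",ray("top",(172.5,231),.04), "phone",ray("top",(92,219),.01))
E
```

```text
res [[-0.6, -1.2], [0.3, -1.2], [-0.2, -0.2], [-0.6, -0.6], [0.5, 0.4], [0.1, 2.4], [0.3, 1.9], [-0.1, 1.9], [0.3, -0.2], [-0.1, -0.2], [0.4, -0.1], [-0.2, -0.3]]
frame [ 0.69717962  0.09454156 -0.02709609]
res [[-0.3, -0.1], [0.3, -0.1], [0.8, 0.0], [-0.7, 0.2]]
rail [ 0.48785509 -0.06040118  0.117119  ] [[ 0.4726644   0.06870824  0.        ]
 [ 0.50304578 -0.1895106   0.        ]]
in frame [[-0.2237329  -0.03190658]
 [-0.18636682 -0.28920752]] 8.262915914688751
post,mouth [[ 0.60546562  0.21707133  0.        ]
 [ 0.58640721  0.06753278  0.        ]
 [ 0.61964733  0.18667595  0.        ]
 [ 0.68272698  0.11494061  0.        ]
 [ 0.58315608 -0.05242317  0.        ]]
pot [0.45587133 0.24498619 0.04      ] phone [0.4874184  0.48597639 0.01      ]
```

Request:
{"fn": "send_rows", "kwargs": {"linear": [[0.0466, -0.0171, 0], [0.0466, -0.0171, 0], [0.0466, -0.0171, 0], [0.0466, -0.0171, 0], [0.0466, -0.0171, 0], [0.0466, -0.0171, 0], [0.0466, -0.0171, 0], [0.0466, -0.0171, 0]], "twist": [[0, 0, 0], [0, 0, 0], [0, 0, 0], [0, 0, 0], [0, 0, 0], [0, 0, 0], [0, 0, 0], [0, 0, 0]], "gripper": [0, 0, 0, 0, 0, 0, 0, 0]}}

```text
time: 1.1
ee_pos: [0.5082, -0.2276, 0.245]
tcp_rot: [-180.0, 0.0, 23.7]
wrist_force: [2.0, -0.2, -0.4]
opening: 0.0001
grasp_force: 0.0
```

Request:
{"fn": "send_rows", "kwargs": {"linear": [[0, 0, 0.01], [0, 0, 0.02], [0, 0, 0.02], [0, 0, 0.02], [0, 0, 0.02], [0, 0, 0.02], [0, 0, 0.02], [0, 0, 0]], "twist": [[0, 0, -1.04], [0, 0, -1.04], [0, 0, -1.04], [0, 0, -1.04], [0, 0, -1.04], [0, 0, -1.04], [0, 0, -1.06], [0, 0, 0]], "gripper": [0, 0, 0, 0, 0, 0, 0, 0]}}

```text
time: 2.1
ee_pos: [0.5063, -0.2285, 0.1135]
tcp_rot: [-179.8, -0.1, 96.6]
wrist_force: [-0.3, -0.3, 0.5]
opening: 0.0
grasp_force: 0.0
```

Run:
```python
from h import *
o=bot.get_obs();im=camera("wrist")[:,:,::-1].copy()
r=[.48785509,-.06040118,.117119]
q=proj("wrist",tf(r,[(.015,-.13,.03),(-.015,-.13,.03),(-.015,.13,.03),(.015,.13,.03)]),o)
cv2.polylines(im,[np.int32(q)],True,(0,255,0),1);cv2.imwrite("pics/w1.png",im);print(q,o["ee_pos"])
```

```text
[[ 284.32125091  145.80448454]
 [ 236.81562022  145.80740732]
 [ 227.08363684 -462.24075707]
 [ 297.15135688 -462.72595908]] [ 0.50627072 -0.22847377  0.11353269]
```

View pics/w1.png

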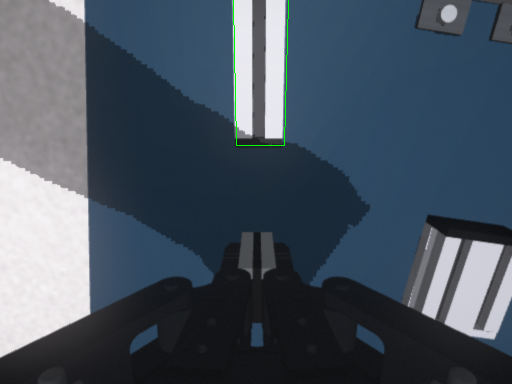

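The overlay matches the rail's black end (about (260,145)) to within 1 px, and the fingers line up with its axis. I'll descend and push axially.

Request:
{"fn": "send_rows", "kwargs": {"linear": [[0, 0, 0.04], [0, 0, 0.04], [0, -0.001, 0.0115], [0.01, 0, 0], [0.01, 0, 0], [0.006, 0, 0], [0.006, 0, 0], [0.008, 0, 0]], "twist": [[0, 0, 0], [0, 0, 0], [0, 0, 0], [0, 0, 0], [0, 0, 0], [0, 0, 0], [0, 0, 0], [0, 0, 0]], "gripper": [0, 0, 0, 0, 0, 0, 0, 0]}}

```text
time: 3.15
ee_pos: [0.502, -0.1893, 0.0245]
tcp_rot: [179.9, 0.1, 96.6]
wrist_force: [-0.1, -2.6, 2.4]
opening: -0.0001
grasp_force: 1.3
```

Request:
{"fn": "send_rows", "kwargs": {"linear": [[0.01, 0, 0], [0.012, 0, 0], [0.014, 0, 0], [0.014, 0, 0], [0.014, 0, 0], [0.014, 0, 0], [0.014, 0, 0], [0.01, 0, 0]], "twist": [[0, 0, 0], [0, 0, 0], [0, 0, 0], [0, 0, 0], [0, 0, 0], [0, 0, 0], [0, 0, 0], [0, 0, 0]], "gripper": [0, 0, 0, 0, 0, 0, 0, 0]}}

```text
time: 4.15
ee_pos: [0.4896, -0.087, 0.0237]
tcp_rot: [-180.0, -0.0, 96.7]
wrist_force: [0.7, -2.2, 2.2]
opening: 0.0001
grasp_force: 1.1
```

Request:
{"fn": "send_rows", "kwargs": {"linear": [[-0.02, 0, 0], [0, 0, -0.05], [0, 0, -0.05], [0, 0, 0], [0, 0, 0], [0, 0, 0], [0, 0, 0], [0, 0, 0]], "twist": [[0, 0, 0], [0, 0, 0], [0, 0, 1.0], [0, 0, 1.0], [0, 0, 1.0], [0, 0, 1.0], [0, 0, 1.0], [0, 0, 1.0]], "gripper": [0, 0, 0, 0, 0, 0, 0, 0]}}

```text
time: 5.15
ee_pos: [0.4918, -0.1072, 0.1234]
tcp_rot: [-179.9, 0.0, 36.3]
wrist_force: [-0.7, -0.7, -0.3]
opening: 0.0001
grasp_force: 0.0
```

Request:
{"fn": "send_rows", "kwargs": {"linear": [[0, 0, 0], [0, 0, 0], [0, 0, 0], [0, 0, 0], [0, 0, 0], [-0.05, -0.05, 0], [-0.05, -0.05, 0], [-0.05, -0.05, 0]], "twist": [[0, 0, 1.0], [0, 0, 1.0], [0, 0, 1.0], [0, 0, 1.0], [0, 0, 1.2], [0, 0, 0], [0, 0, 0], [0, 0, 0]], "gripper": [0, 0, 0, 0, 0, 0, 0, 0]}}

```text
time: 6.15
ee_pos: [0.3721, -0.0354, 0.1266]
tcp_rot: [-176.2, 0.1, -8.1]
wrist_force: [0.9, -0.3, 0.2]
opening: 0.0001
grasp_force: 0.0
```

```bash
cat >> h.py <<'E'
def railtop(save=None):
    """rail pose from top camera: white profile blobs in front of frame, and red cap"""
    im=camera("top");v=im.astype(int)
    return im
E
python3 - <<'E'
from h import *
o=bot.get_obs();print(o["ee_pos"],o["tcp_rot"])
im=camera("top")[:,:,::-1].copy();cv2.imwrite("pics/top1.png",im)
w=camera("wrist")[:,:,::-1].copy();cv2.imwrite("pics/w2.png",w)
c=im[130:260,150:340];cv2.imwrite("pics/c1.png",np.vstack([cv2.resize(c,None,fx=3,fy=3,interpolation=cv2.INTER_CUBIC)]))
E
```

```text
[ 0.37206167 -0.03539945  0.12660685] [-1.76228637e+02  1.22538787e-01 -8.14666643e+00]
```

View pics/c1.png

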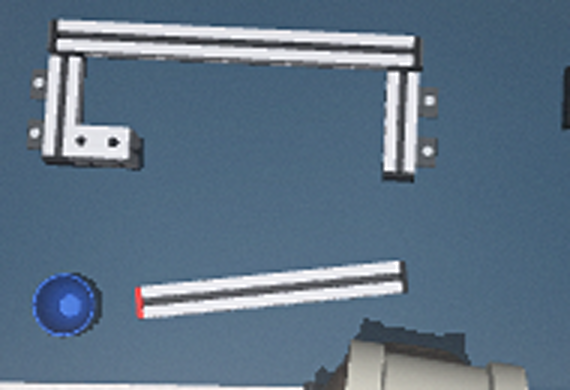

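The rail slid left with its angle unchanged: red end at crop (137,303), black end at (404,276), clear of the pot.

Run:
```python
from h import *
o=bot.get_obs();print(o["ee_pos"],o["tcp_rot"],o["q"])
f=lambda a:(np.array(a)+.5)/3-.5+[150,130]
M=np.array([(.015,.13,.03),(.015,-.13,.03),(-.015,-.13,.03),(-.015,.13,.03)])
r=fit("top",M,f([(135,288),(404,262),(407,291),(139,319)]),[.47,-.1,0]);print("rail",r,tf(r,[(0,.13,0),(0,-.13,0),(-.05,.11,0)]))
```

```text
[ 0.37076446 -0.03492284  0.1272337 ] [-1.76226716e+02  9.56235536e-02 -8.09996884e+00] [ -8.12575353 -20.51781699 -25.76584186  84.84929921   3.77324027
 179.97415933]
res [[-0.2, -0.0], [0.3, -0.4], [0.5, 0.3], [-0.7, 0.1]]
rail [0.47249051 0.05364734 0.11609785] [[ 0.45743167  0.18277221  0.        ]
 [ 0.48754934 -0.07547753  0.        ]
 [ 0.410085    0.15711498  0.        ]]
```

Request:
{"fn": "send_rows", "kwargs": {"linear": [[0, 0, 0], [0, 0, 0], [0, 0, 0], [0, 0, 0], [0, 0, 0], [0, 0, 0], [0, 0, 0], [0, 0, 0]], "twist": [[-0.38, 0, -0.5], [0, 0, -1.05], [0, 0, -1.05], [0, 0, -1.05], [0, 0, -1.05], [0, 0, -1.05], [0, 0, -1.05], [0, 0, -1.05]], "gripper": [0, 0, 0, 0, 0, 0, 0, 0]}}

```text
time: 7.25
ee_pos: [0.3737, -0.0364, 0.1268]
tcp_rot: [179.9, 0.1, 70.6]
wrist_force: [0.1, 0.8, 0.3]
opening: 0.0
grasp_force: 0.0
```

Request:
{"fn": "send_rows", "kwargs": {"linear": [[0, 0, 0], [0, 0, 0], [0, 0, 0], [0, 0, 0], [0, 0, 0], [0, 0, 0], [0, 0, 0], [0, 0, 0]], "twist": [[0, 0, -1.05], [0, 0, -1.05], [0, 0, -1.05], [0, 0, -1.05], [0, 0, -1.05], [0, 0, -1.05], [0, 0, -1.05], [0, 0, -1.05]], "gripper": [0, 0, 0, 0, 0, 0, 0, 0]}}

```text
time: 8.25
ee_pos: [0.3737, -0.0364, 0.1268]
tcp_rot: [-179.9, 0.1, 154.6]
wrist_force: [0.7, -0.8, -0.5]
opening: 0.0006
grasp_force: 0.0
```

```bash
cat >> h.py <<'E'
def go(t):
    """tool-frame shift to world target t"""
    o=bot.get_obs();d=R.from_euler("xyz",o["tcp_rot"],degrees=True).as_matrix().T@(np.array(t)-o["ee_pos"])
    print(o["time"],o["ee_pos"].round(4),o["tcp_rot"].round(1),o["q"].round(0),"shift",d.round(4));return d
E
python3 -c "
from h import *
go([.405,.16,.127])"
```

```text
8.25 [ 0.3737 -0.0364  0.1268] [-1.799e+02  1.000e-01  1.546e+02] [ -5. -20. -26.  85.  -0.  20.] shift [ 0.0559  0.1908 -0.0004]
```

Request:
{"fn": "send_rows", "kwargs": {"linear": [[0.0088, 0.0408, 0], [0.0088, 0.0408, 0], [0.0088, 0.0408, 0], [0.0088, 0.0408, 0], [0, 0, 0.035], [0, 0, 0.035], [0, 0, 0.033], [0, 0, 0]], "twist": [[0, 0, 0], [0, 0, 0], [0, 0, 0], [0, 0, 0], [0, 0, 0], [0, 0, 0], [0, 0, 0], [0, 0, 0]], "gripper": [0, 0, 0, 0, 0, 0, 0, 0]}}

```text
time: 9.25
ee_pos: [0.4111, 0.1252, 0.0216]
tcp_rot: [-179.8, -0.1, 154.3]
wrist_force: [0.5, -0.7, -0.2]
opening: 0.0003
grasp_force: 0.0
```

Request:
{"fn": "send_rows", "kwargs": {"linear": [[-0.008, 0.004, 0], [-0.008, 0.004, 0], [-0.008, 0.004, 0], [-0.0105, 0.006, 0], [-0.0105, 0.006, 0], [-0.0105, 0.006, 0], [-0.0105, 0.006, 0], [-0.0105, 0.006, 0]], "twist": [[0, 0, 0], [0, 0, 0], [0, 0, 0], [0, 0, 0], [0, 0, 0], [0, 0, 0], [0, 0, 0], [0, 0, 0]], "gripper": [0, 0, 0, 0, 0, 0, 0, 0]}}

```text
time: 10.25
ee_pos: [0.5009, 0.1301, 0.0238]
tcp_rot: [-179.9, 0.1, 154.3]
wrist_force: [-0.4, -0.3, 0.9]
opening: 0.0002
grasp_force: 0.6
```

Request:
{"fn": "send_rows", "kwargs": {"linear": [[-0.012, 0.002, 0], [-0.012, 0.002, 0], [-0.012, 0.002, 0], [-0.012, 0.002, 0], [0, 0, 0]], "twist": [[0, 0, 0], [0, 0, 0], [0, 0, 0], [0, 0, 0], [0, 0, 0]], "gripper": [0, 0, 0, 0, 0]}}

```text
time: 10.88
ee_pos: [0.5476, 0.1161, 0.0241]
tcp_rot: [-179.9, 0.2, 154.2]
wrist_force: [0.2, -0.3, -0.1]
opening: 0.0
grasp_force: 0.0
```

Run:
```python
from h import *
go([.5,.1,.024])
im=camera("top")[:,:,::-1].copy();cv2.imwrite("pics/top2.png",im)
c=im[130:260,150:340];cv2.imwrite("pics/c2.png",cv2.resize(c,None,fx=4,fy=4,interpolation=cv2.INTER_CUBIC))
```

```text
10.875 [0.5476 0.1161 0.0241] [-179.9    0.2  154.2] [ 12.   8. -11.  71.  -0.  38.] shift [ 0.0359 -0.0352 -0.    ]
```

View pics/c2.png

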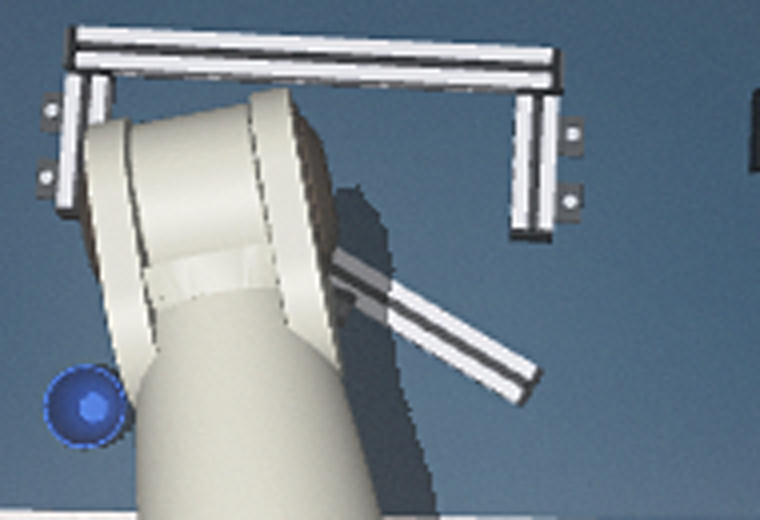

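The arm hides the red end. The black end shows at crop (531,388), with the rail turned about -31°.

```bash
cat >> h.py <<'E'
FR=np.array([.69717962,.09454156,-.02709609])
def pose(b1,b2,e,sc,off,n="top",obs=None):
    """black-end top corners (rear, front), a point e on the rear top edge -> rail pose"""
    f=lambda a:(np.array(a)+.5)/sc-.5+off
    B1,B2,E=[ray(n,f(a),.03,obs)[:2] for a in (b1,b2,e)]
    u=(E-B1)/np.linalg.norm(E-B1);m=(B1+B2)/2;c=m+.13*u
    r=np.array([c[0],c[1],np.arctan2(-u[0],u[1])])
    ends=tf(r,[(0,.13,0),(0,-.13,0)])
    print("width",np.linalg.norm(B1-B2).round(4),"rail",r.round(4),"deg",np.degrees(r[2]).round(1),"ends",ends[:,:2].round(4).tolist(),"inframe",inv(FR,ends).round(4).tolist())
    return r
E
python3 - <<'E'
from h import *
r=pose((541,371),(521,405),(334,248),4,[150,130])
d=inv(r,tf(FR,[(-.08,.09,0),(-.11,.09,0),(-.11,-.15,0)]));print("post corners, right corner in rail frame",d)
go(tf(r,[(0,-.17,.1)])[0])
E
```

```text
width 0.0283 rail [ 0.5382  0.0453 -0.521 ] deg -29.8 ends [[0.6029, 0.1581], [0.4735, -0.0674]] inframe [[-0.0959, 0.061], [-0.2192, -0.1679]]
post corners, right corner in rail frame [[ 0.00027262  0.16310098]
 [-0.02614251  0.14887984]
 [ 0.08762656 -0.06244124]]
10.925 [0.5471 0.1162 0.024 ] [-1.799e+02  1.000e-01  1.543e+02] [ 12.   8. -11.  71.  -0.  38.] shift [-0.0108 -0.2373 -0.0756]
```

Request:
{"fn": "send_rows", "kwargs": {"linear": [[-0.008, -0.001, 0], [-0.008, -0.001, 0], [-0.008, -0.001, 0], [0.01, 0, 0], [0.01, 0, 0], [0, -0.01, -0.04], [0, -0.05, -0.03], [0, -0.06, 0]], "twist": [[0, 0, 0], [0, 0, 0], [0, 0, 0], [0, 0, 0], [0, 0, 0], [0, 0, 0], [0, 0, 0], [0, 0, 0]], "gripper": [0, 0, 0, 0, 0, 0, 0, 0]}}

```text
time: 11.92
ee_pos: [0.4971, 0.004, 0.0969]
tcp_rot: [180.0, 0.4, 154.4]
wrist_force: [-0.1, 0.2, 0.5]
opening: 0.0
grasp_force: 0.0
```

Request:
{"fn": "send_rows", "kwargs": {"linear": [[0, -0.06, 0], [0, -0.06, 0], [0, -0.04, 0], [0, 0, 0], [0, 0, 0], [0, 0, 0], [0, 0, 0], [0, 0, 0]], "twist": [[0, 0, -1.0], [0, 0, -1.0], [0, 0, -1.0], [0, 0, -1.0], [0, 0, -1.0], [0, 0, -1.0], [0, 0, -0.8], [0, 0, 0]], "gripper": [0, 0, 0, 0, 0, 0, 0, 0]}}

```text
time: 12.92
ee_pos: [0.4519, -0.1394, 0.0946]
tcp_rot: [-179.8, -0.0, -139.1]
wrist_force: [0.4, 0.2, -0.5]
opening: 0.0001
grasp_force: 0.0
```

Run:
```python
from h import *
go([.45,-.1,.1])
im=camera("top")[:,:,::-1].copy();cv2.imwrite("pics/top3.png",im)
c=im[130:260,150:340];cv2.imwrite("pics/c3.png",cv2.resize(c,None,fx=4,fy=4,interpolation=cv2.INTER_CUBIC))
```

```text
12.925 [ 0.4519 -0.1394  0.0946] [-179.8   -0.  -139.1] [-17.  -6. -17.  78.  -0. -58.] shift [-0.0244  0.0311 -0.0055]
```

View pics/c3.png

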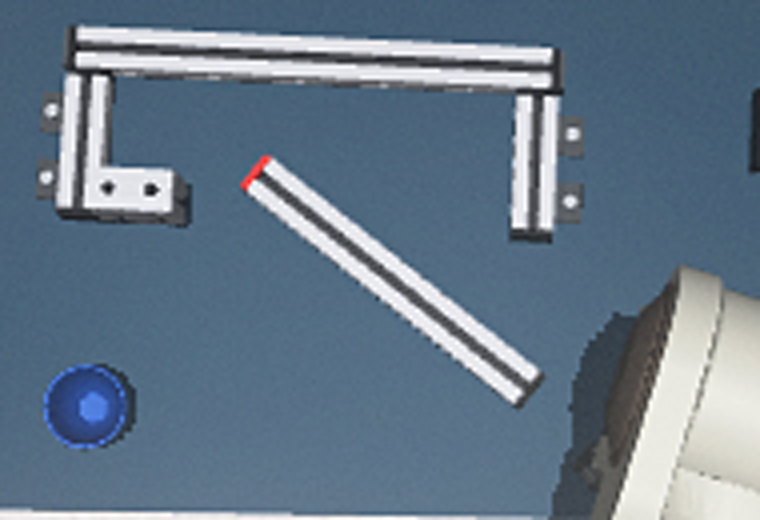

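The whole rail is in view, tilted and aimed past the post: red corners at (268,155) and (241,186), black at (543,374) and (519,407).

Run:
```python
from h import *
f=lambda a:(np.array(a)+.5)/4-.5+[150,130]
M=np.array([(.015,.13,.03),(.015,-.13,.03),(-.015,-.13,.03),(-.015,.13,.03)])
r=fit("top",M,f([(268,155),(543,374),(519,407),(241,186)]),[.54,.04,-.6]);print("rail",r,np.degrees(r[2]))
e=tf(r,[(0,.13,0),(0,-.13,0)]);print(e,inv(FR,e))
print("corners",inv(r,tf(FR,[(-.08,.09,0),(-.11,.09,0),(-.11,-.15,0),(0,.15,0)])))
for L in(.08,.1,.12,.13):print(L,inv(FR,tf(r,[(0,.13+L,0),(.015,.13+L,0),(-.015,.13+L,0),(0,-.13+L,0)])).round(4).tolist())
print(np.degrees(r[2])+90-180)
go(tf(r,[(0,-.165,.0946)])[0])
```

```text
res [[-0.7, -0.6], [0.9, 0.5], [0.4, 0.4], [-0.5, -0.4]]
rail [ 0.54981473  0.03373159 -0.65617355] -37.59597491508352
[[ 0.62912637  0.13673481  0.        ]
 [ 0.47050309 -0.06927164  0.        ]] [[-0.06917141  0.04033401]
 [-0.22215516 -0.16989436]]
corners [[-0.0379791   0.16378693]
 [-0.06223622  0.14613495]
 [ 0.07897955 -0.04792201]
 [-0.00859739  0.25937309]]
0.08 [[-0.0221, 0.105], [-0.01, 0.0962], [-0.0342, 0.1138], [-0.1751, -0.1052]]
0.1 [[-0.0103, 0.1212], [0.0018, 0.1124], [-0.0225, 0.13], [-0.1633, -0.089]]
0.12 [[0.0014, 0.1374], [0.0136, 0.1285], [-0.0107, 0.1462], [-0.1515, -0.0729]]
0.13 [[0.0073, 0.1454], [0.0194, 0.1366], [-0.0048, 0.1543], [-0.1457, -0.0648]]
-127.59597491508352
12.975 [ 0.452  -0.1395  0.0946] [-179.8    0.  -139.2] [-17.  -6. -17.  78.  -0. -58.] shift [-0.0256  0.034  -0.0001]
```

Request:
{"fn": "send_rows", "kwargs": {"linear": [[0, 0, 0], [0, 0, 0], [-0.032, 0.028, 0], [0, 0, 0.035], [0, 0, 0.0355], [-0.01, 0, 0], [-0.008, 0, 0], [-0.006, 0, 0]], "twist": [[0, 0, -0.58], [0, 0, -0.58], [0, 0, 0], [0, 0, 0], [0, 0, 0], [0, 0, 0], [0, 0, 0], [0, 0, 0]], "gripper": [0, 0, 0, 0, 0, 0, 0, 0]}}

```text
time: 13.98
ee_pos: [0.4656, -0.0783, 0.0255]
tcp_rot: [-179.7, 0.0, -127.5]
wrist_force: [-0.8, -2.5, 1.9]
opening: 0.0003
grasp_force: 1.6
```

Run:
```python
from h import *
r=[.54981473,.03373159,-.65617355]
o=bot.get_obs();print(inv(r,[o["ee_pos"]]),o["wrist_force"].round(1))
go(tf(r,[(-.01,-.141+.108,.024)])[0])
```

```text
[[ 0.00164208 -0.14012548]] [-0.8 -2.5  1.9]
13.975 [ 0.4656 -0.0783  0.0255] [-179.7    0.  -127.5] [ -9.  -4. -24.  70.  -0. -62.] shift [-0.1071  0.0114  0.0015]
```

Request:
{"fn": "send_rows", "kwargs": {"linear": [[-0.01, 0.001, 0], [-0.012, 0.001, 0], [-0.012, 0.001, 0], [-0.012, 0.001, 0], [-0.012, 0.001, 0], [-0.012, 0.001, 0], [-0.01, 0.001, 0], [-0.008, 0.001, 0]], "twist": [[0, 0, 0], [0, 0, 0], [0, 0, 0], [0, 0, 0], [0, 0, 0], [0, 0, 0], [0, 0, 0], [0, 0, 0]], "gripper": [0, 0, 0, 0, 0, 0, 0, 0]}}

```text
time: 14.98
ee_pos: [0.5117, -0.0034, 0.0237]
tcp_rot: [-179.9, -0.0, -127.5]
wrist_force: [-1.2, -2.4, 2.5]
opening: -0.0001
grasp_force: 1.5
```

Request:
{"fn": "send_rows", "kwargs": {"linear": [[-0.006, 0.001, 0], [-0.006, 0.001, 0], [-0.005, 0.001, 0], [0, 0, 0]], "twist": [[0, 0, 0], [0, 0, 0], [0, 0, 0], [0, 0, 0]], "gripper": [0, 0, 0, 0]}}

```text
time: 15.48
ee_pos: [0.5196, 0.0118, 0.0237]
tcp_rot: [-179.9, -0.0, -127.4]
wrist_force: [-0.6, 0.8, -0.1]
opening: 0.0001
grasp_force: 0.0
```

Run:
```python
from h import *
go([.5,0,.024])
im=camera("top")[:,:,::-1].copy();cv2.imwrite("pics/top4.png",im)
c=im[130:260,150:340];cv2.imwrite("pics/c4.png",cv2.resize(c,None,fx=4,fy=4,interpolation=cv2.INTER_CUBIC))
```

```text
15.475 [0.5196 0.0118 0.0237] [-179.9   -0.  -127.4] [  1.   2. -17.  70.  -0. -51.] shift [ 0.0213  0.0084 -0.0003]
```

View pics/c4.png

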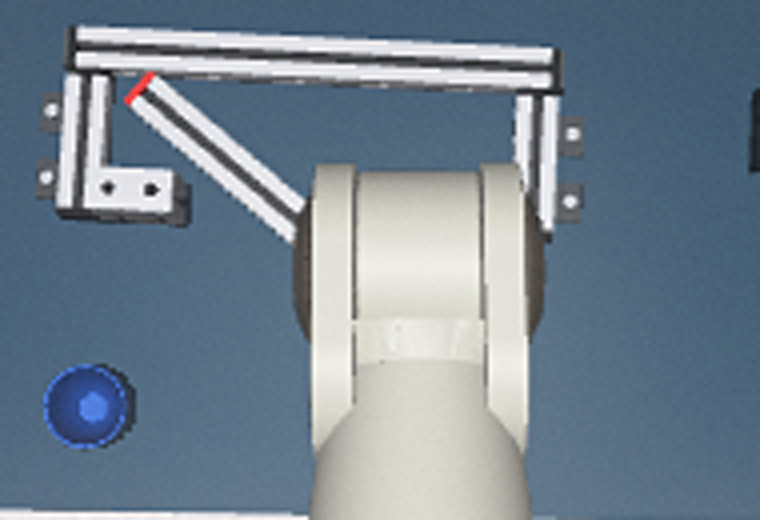

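The red end is tucked in by the rear member, corners at (153,75) and (125,102), clear of the post.

Run:
```python
from h import *
f=lambda a:(np.array(a)+.5)/4-.5+[150,130]
A=ray("top",f((153,75)),.03)[:2];B=ray("top",f((125,102)),.03)[:2];C=ray("top",f((296,242)),.03)[:2];D=ray("top",f((301,202)),.03)[:2]
print(np.linalg.norm(A-B));red=(A+B)/2
for u in (A-D,B-C):print(np.degrees(np.arctan2(-u[0],u[1])))
ph=np.radians(-37.3);u=np.array([-np.sin(ph),np.cos(ph)]);c=red-.13*u;r=np.array([*c,ph])
print("rail",r,inv(FR,tf(r,[(0,.13,0),(0,-.13,0)])), "tool in rail",inv(r,[bot.get_obs()["ee_pos"]]))
T=tf(r,[(-.05,-.105,.1)])[0];print("approach",T);go(T)
```

```text
0.02834317002032427
-39.757751636305905
-38.365051444963434
rail [ 0.60804254  0.11735844 -0.65100781] [[-0.01377467  0.12590145]
 [-0.16567041 -0.08511439]] tool in rail [[-0.00640341 -0.13769535]]
approach [0.50464008 0.06413314 0.1       ]
15.525 [0.5195 0.0117 0.0237] [-179.9   -0.  -127.4] [  1.   2. -17.  70.  -0. -51.] shift [-0.0326  0.0435 -0.0764]
```

Request:
{"fn": "send_rows", "kwargs": {"linear": [[0.02, 0, 0], [0, 0, -0.04], [0, 0, -0.04], [0, 0, 0], [0, 0, 0], [0, 0, 0], [0, 0, 0], [0, 0, 0]], "twist": [[0, 0, 0], [0, 0, 0.96], [0, 0, 0.96], [0, 0, 0.96], [0, 0, 0.96], [0, 0, 0.96], [0, 0, 0.96], [0, 0, 1.0]], "gripper": [0, 0, 0, 0, 0, 0, 0, 0]}}

```text
time: 16.52
ee_pos: [0.5064, -0.0052, 0.1038]
tcp_rot: [-179.9, 0.1, 164.6]
wrist_force: [0.2, 0.0, 0.3]
opening: 0.0001
grasp_force: 0.0
```

Run:
```python
from h import *
d=go([.533,.103,.024])
o=bot.get_obs();Rt=R.from_euler("xyz",o["tcp_rot"],degrees=True).as_matrix()
P=np.array([[.533,.103],[.551,.090],[.595,.0565],[.641,.039],[.652,.0367]])
print((np.c_[np.diff(P,axis=0),np.zeros(4)]@Rt).round(4))
```

```text
16.525 [ 0.5064 -0.0052  0.1038] [-1.799e+02  1.000e-01  1.646e+02] [ -1.  -1. -12.  79.  -0.  15.] shift [0.0033 0.1115 0.0796]
[[-0.0208 -0.0077  0.0001]
 [-0.0513 -0.0206  0.0001]
 [-0.049  -0.0046  0.0001]
 [-0.0112  0.0007  0.    ]]
```

Request:
{"fn": "send_rows", "kwargs": {"linear": [[0.002, 0.056, 0], [0.0013, 0.0555, 0], [0, 0, 0.04], [0, 0, 0.0396], [-0.007, -0.0025, 0], [-0.007, -0.0025, 0], [-0.007, -0.0025, 0], [-0.008, -0.003, 0]], "twist": [[0, 0, 0], [0, 0, 0], [0, 0, 0], [0, 0, 0], [0, 0, 0], [0, 0, 0], [0, 0, 0], [0, 0, 0]], "gripper": [0, 0, 0, 0, 0, 0, 0, 0]}}

```text
time: 17.52
ee_pos: [0.5593, 0.086, 0.0255]
tcp_rot: [-180.0, 0.2, 164.9]
wrist_force: [-2.3, 1.5, 1.3]
opening: -0.0
grasp_force: 1.0
```

Request:
{"fn": "send_rows", "kwargs": {"linear": [[-0.0085, -0.0035, 0], [-0.0085, -0.0035, 0], [-0.0085, -0.0035, 0], [-0.0085, -0.0035, 0], [-0.009, -0.0035, 0], [-0.009, -0.001, 0], [-0.009, -0.001, 0], [0, 0, 0]], "twist": [[0, 0, 0], [0, 0, 0], [0, 0, 0], [0, 0, 0], [0, 0, 0], [0, 0, 0], [0, 0, 0], [0, 0, 0]], "gripper": [0, 0, 0, 0, 0, 0, 0, 0]}}

```text
time: 18.52
ee_pos: [0.6129, 0.0514, 0.0241]
tcp_rot: [-179.9, 0.2, 164.9]
wrist_force: [0.4, 0.0, 0.8]
opening: -0.0
grasp_force: 0.0
```

Run:
```python
from h import *
print(go([.641,.039,.024]))
im=camera("top")[:,:,::-1].copy();cv2.imwrite("pics/top5.png",im)
s=camera("side")[:,:,::-1].copy()
c=cv2.resize(im[130:260,150:340],None,fx=4,fy=4,interpolation=cv2.INTER_CUBIC)[:340]
s=cv2.resize(s[140:240,200:330],None,fx=2.6,fy=2.6,interpolation=cv2.INTER_CUBIC)
p=np.zeros((s.shape[0],760,3),np.uint8);p[:,:s.shape[1]]=s
cv2.imwrite("pics/c5.png",np.vstack([c,p])[:600])
```

```text
18.525 [0.6129 0.0514 0.0241] [-179.9    0.2  164.9] [ 5. 15. -3. 72. -0. 20.] shift [-0.0304 -0.0046  0.0002]
[-0.03038543 -0.00462756  0.00017336]
```

View pics/c5.png

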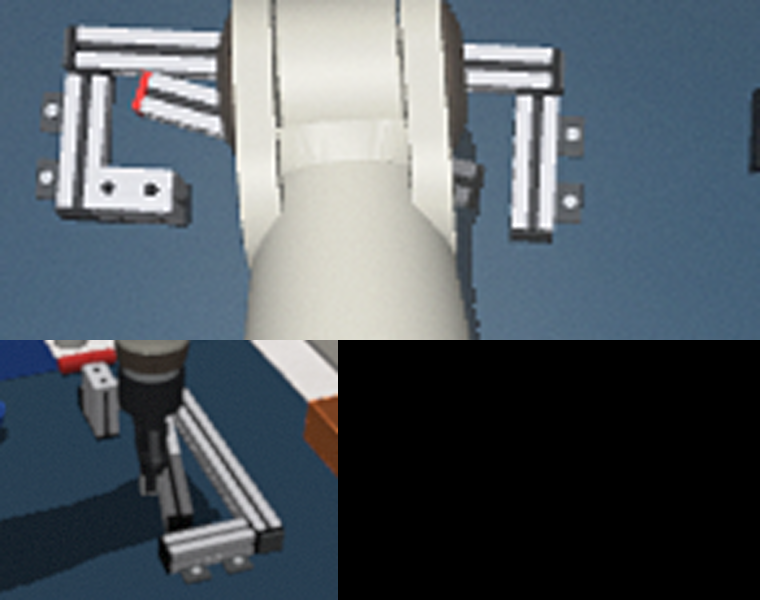

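The rail has swung to about -15°. The red end is still tucked in at about (142,90), and the black end is inside the right member. I'll continue slowly.

Request:
{"fn": "send_rows", "kwargs": {"linear": [[-0.006, 0, 0], [-0.006, 0, 0], [-0.006, 0, 0], [-0.006, 0.001, 0], [-0.005, 0.001, 0], [-0.004, 0.001, 0], [-0.003, 0.001, 0], [0, 0, 0]], "twist": [[0, 0, 0], [0, 0, 0], [0, 0, 0], [0, 0, 0], [0, 0, 0], [0, 0, 0], [0, 0, 0], [0, 0, 0]], "gripper": [0, 0, 0, 0, 0, 0, 0, 0]}}

```text
time: 19.62
ee_pos: [0.6482, 0.0462, 0.0244]
tcp_rot: [-179.9, 0.1, 164.9]
wrist_force: [-0.3, -0.3, -0.1]
opening: 0.0002
grasp_force: 0.0
```

Request:
{"fn": "send_rows", "kwargs": {"linear": [[-0.002, 0.0005, 0], [-0.002, 0.0005, 0], [0, 0, 0]], "twist": [[0, 0, 0], [0, 0, 0], [0, 0, 0]], "gripper": [0, 0, 0]}}

```text
time: 20.0
ee_pos: [0.6522, 0.0461, 0.0244]
tcp_rot: [-179.9, 0.1, 164.9]
wrist_force: [0.3, -0.5, -0.5]
opening: -0.0001
grasp_force: 0.1
```

Request:
{"fn": "send_rows", "kwargs": {"linear": [[-0.002, 0.0005, 0], [-0.002, 0.0005, 0], [0, 0, 0]], "twist": [[0, 0, 0], [0, 0, 0], [0, 0, 0]], "gripper": [0, 0, 0]}}

```text
time: 20.38
ee_pos: [0.6542, 0.0461, 0.0243]
tcp_rot: [-179.8, -0.1, 164.9]
wrist_force: [-12.3, 0.1, 6.9]
opening: -0.0001
grasp_force: 6.4
```

Run:
```python
from h import *
o=bot.get_obs();print(o["ee_pos"],o["wrist_force"],inv(FR,[o["ee_pos"]]))
```

```text
[0.65415184 0.04608245 0.02426639] [-12.3113838    0.07022662   6.86395871] [[-0.04169909 -0.04960707]]
```

Force has risen to 12 N, so the rail is seated. I'll back off, lift and look.

Request:
{"fn": "send_rows", "kwargs": {"linear": [[0.01, 0, 0], [0.015, 0, 0], [0, 0, -0.05], [0, 0, -0.05], [0.06, 0, -0.03], [0.06, 0, 0], [0.06, 0, 0], [0, 0, 0]], "twist": [[0, 0, 0], [0, 0, 0], [0, 0, 0], [0, 0, 0], [0, 0, 0], [0, 0, 0], [0, 0, 0], [0, 0, 0]], "gripper": [0, 0, 0, 0, 0, 0, 0, 0]}}

```text
time: 21.38
ee_pos: [0.459, 0.0992, 0.1524]
tcp_rot: [-179.9, 0.2, 165.0]
wrist_force: [2.2, -0.6, 0.7]
opening: 0.0004
grasp_force: 0.0
```

Run:
```python
from h import *
im=camera("top")[:,:,::-1].copy();cv2.imwrite("pics/top6.png",im)
s=camera("side")[:,:,::-1].copy()
c=cv2.resize(im[130:200,150:340],None,fx=4.2,fy=4.2,interpolation=cv2.INTER_CUBIC)
s=cv2.resize(s[140:240,200:330],None,fx=3,fy=3,interpolation=cv2.INTER_CUBIC)
p=np.zeros((s.shape[0],c.shape[1],3),np.uint8);p[:,:s.shape[1]]=s
cv2.imwrite("pics/c6.png",np.vstack([c,p])[:600])
```

```text
(no output)
```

View pics/c6.png

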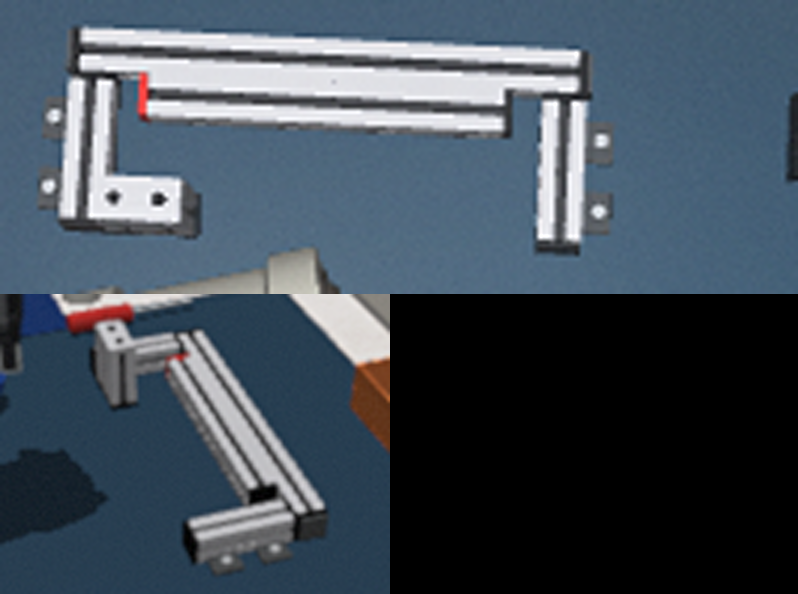

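The rail lies flush with no gap: red end at (141,97), black end at (510,113), about 18 mm clear of each side member. The arm is clear, so I'm handing in.

```bash
python3 -c "
from workcell import ticket
print(ticket.job_done())"
```

```text
the job is handed in; nothing more can be done
None
```

The job is handed in: the last pictures show the rail lying flush along the whole rear member, its red end behind the upright and the arm clear, but no verdict came back.

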